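Put a loudhailer's battery on charge: unlock the bayonet cap, lift it off, move the pack

TASK

The loudhailer standing on its bell needs its battery charged. Turn its rear cap a quarter turn anticlockwise (seen from above) to free the bayonet, lift the cap off and stand it in the steel tray, grip bar up; then draw the battery pack out by its handle and stand it fully home in the empty charging pod. Put things down rather than dropping them, keep the loudhailer standing upright where it is, and leave the other pack, the radio and the mug alone.

Things in the scene. Friction and masses are not known exactly. Their poses are not given: they have to be found in the camera images.
- hailer: the loudhailer, loose, 1.6 kg, standing bell down; rubber rim 214 mm across, white horn, above it a grey drum 102 mm across. Origin: centre of the rim on the bench, z up its axis. A black pistol grip sticks out level along its +x to 170 mm from the axis, 100 to 155 mm up. 238 mm high with the cap on. Its weight and rubber rim hold it still against the twist of the cap
- cap: the grey rear cap on top of the drum, loose, 130 g: a cup open below, 100 mm across, 46 mm high, with a black grip bar across its flat top, 74 x 16 mm, 26 mm high. Origin: centre of the open lower edge (166 mm above the bench when on), z up, x along the bar. Locked: bar in line with the pistol grip (cap x = hailer x)
- cap_bar (a point): centre of the top of the grip bar, 72 mm above the cap's origin. Three pins in the cap sit under ledges of the collar, a springy seal presses them up with 4 N; turning takes about 0.2 N m. Turned 70 to 104 degrees anticlockwise from above (stops at both ends, aim at 87) it rises 1.5 mm and lifts straight off, clear after 45 mm. Turned less, it is still locked and pulls on the loudhailer
- collar (a point): centre of the loudhailer's mouth under the cap, 178.5 mm above the bench; bore 67 mm across. The pack stands in it, its underside 110 mm above the bench and its handle 26 mm out of the mouth; it must rise 69 mm to come clear
- pack: the battery pack in the loudhailer, hidden until the cap is off; loose, 300 g: four cells in a round carrier 63 mm across, 58 mm high, with an upright flat black handle on top, 38 mm long (pack x), 12 mm thick (y), 37 mm high. Origin: centre of its underside, z up. It may be turned any way in the bore
- pack_handle (a point): centre of the top edge of the pack's handle, 95 mm above the pack's origin; the upper 26 mm are out of the mouth
- tray: fixed shallow steel tray, outside 200 mm (its x) by 190 mm (its y), 28 mm high, walls and floor 4 mm thick. Origin: centre of its underside
- tray_in (a point): centre of the tray's inner floor, 4 mm above the bench
- pod_free_seat (a point): centre of the floor of the empty charging pod's cup, 17 mm above the bench. Two like pods, fixed: grey base 105 x 110 mm, 14 mm high, with a round cup, bore 73 mm, flaring over its upper half to 87 mm at the rim, rim 44 mm above the bench. A pack that is home stands upright on the cup's floor
- pod_used_seat (a point): the same point of the other pod, which holds the other pack
- parked: another pack of the same kind, standing in the other pod, to be left alone; origin: centre of its underside
- radio: bystander: black hand-held radio lying on its back, body 125 x 60 x 34 mm with an aerial to 210 mm from its origin along its x; origin under the body's centre
- mug: bystander: white mug, 80 mm across, 92 mm high; origin: centre of its underside
Things that resemble listed ones, but are neither listed nor needed, are in the scene too. Leave any orange or turquoise look-alike of the cap alone.

How it is judged (in metres and radians):
On the way, in this order (a step that is already met when the one before it is completed fails the run):
1. the cap is turned about a quarter turn while it still sits on the upright loudhailer (angle between the x axis of cap and the x axis of hailer, either way round above 1.15 rad and z of cap in the frame of hailer below 0.171 m and horizontal distance between cap and hailer below 0.008 m and angle between hailer's own z axis and vertical below 0.1 rad), for 0.1 s.
2. the cap stands in the tray, grip bar up, let go, with the pack still in the loudhailer (z of cap in the frame of tray_in below 0.006 m and horizontal distance between cap and tray_in below 0.09 m and angle between cap's own z axis and vertical below 0.1 rad and contact force between the fingers and cap below 0.1 N and horizontal distance between pack and collar below 0.02 m and z of pack in the frame of hailer below 0.13 m), for 0.2 s.
At the end, for the whole second after the job is handed in: the cap rests on the tray's floor (6 mm; 90 mm of its centre), bar up (0.1 rad); the pack rests on the floor of the empty pod's cup (4 mm; 10 mm of its centre; upright to 0.08 rad); the loudhailer stands upright (0.05 rad) on the bench within 50 mm of where it was (z of cap in the frame of tray_in below 0.006 m and horizontal distance between cap and tray_in below 0.09 m and angle between cap's own z axis and vertical below 0.1 rad and linear speed of each of cap, pack below 0.02 m/s and z of pack in the frame of pod_free_seat between -0.004 and 0.004 m and horizontal distance between pack and pod_free_seat below 0.01 m and angle between pack's own z axis and vertical below 0.08 rad and angle between hailer's own z axis and vertical below 0.05 rad and height (world z) of hailer below 0.005 m and distance of hailer from where it was at the start of the episode below 0.05 m); the robot touches nothing.
It fails at once if the loudhailer is lifted by more than 25 mm, tipped by more than 0.25 rad or shoved by more than 60 mm (height (world z) of hailer above 0.025 m or angle between hailer's own z axis and vertical above 0.25 rad or distance of hailer from where it was at the start of the episode above 0.06 m).
It fails at once if the cap or the pack is dropped (falls free from more than about 35 mm) ((linear speed of cap above 0.8 m/s and contact force between the fingers and cap below 0.1 N) or (linear speed of pack above 0.8 m/s and contact force between the fingers and pack below 0.1 N)).
It fails at once if the other pack, the radio or the mug is displaced by more than 30 mm (distance of any of parked, radio, mug from where it was at the start of the episode above 0.03 m).
It also fails if it takes over 58 s, if anything falls off the work surface, if the arm or the gripper's body presses on something with over 40 N, if the wrist force passes 120 N, or if a joint passes its speed limit or range.

ROBOT

A 6-joint arm with a two-finger parallel gripper is mounted at the origin on the work surface. World frame = base frame: x ahead of the robot, y to its left, z up, the work surface at z = 0. Lengths are in mm, angles in degrees, forces in N, time in s.
With the tool pointing down it reaches from about 300 to 850 mm from the base axis. Payload 4.2 kg.
Tool frame: the origin (TCP) lies midway between the tips of the shut fingers; the grasp point (between the pads) lies env.hold_point_z behind it (env.hold_point_z is the distance from the TCP to the grasp point, in mm); z points along the fingers, y is the line along which they close (so a half turn about z gives the same grasp; the last joint's range is limited). The gripper opens to 91 mm and grips with 3 to 60 N. Pads are 32 mm wide; open, the fingers measure 118 mm over their backs; the gripper's body (76 mm by 178 mm) begins 60 mm behind the grasp point.
Start: joints at [71.792, 18.312, 89.639, -0, 72.044, -1.146], TCP at [168.717, 549.707, 213.976] pointing down, gripper open.
Joint ranges: [-177.97, 177.97], [-48.28, 115.42], [12.27, 149.76], [-77.06, 257.06], [2.81, 150.46], [-146.56, 146.56]. Speed limits (degrees/s): [147.25, 147.25, 180, 180, 180, 180].

INTERFACE

Orientations are given as [roll, pitch, yaw] about the fixed x, y, z axes, in that order (R = Rz(yaw) Ry(pitch) Rx(roll)).
In Python, from workcell import env, viewer, spotter gives the robot as it stands.
- The arm moves only by the tool apply_moves, never from a script. Its arguments are lists of equal length, an entry for each row: "delta_pos": the shift along the world's x, y, z normalised to -1 to 1, where 1 is 120 mm, a list of three; "rot": the turn, a rotation vector about the world's x, y, z normalised to -1 to 1, where 1 is 1.5 rad, a list of three; "hand": the opening, from 0 (shut) to 1 (fully open). A call has 1 to 10 rows; each row is the pose to reach, as a shift and turn from the pose commanded when the call began; what a row does not reach only later rows make up. A row lasts 1/12 s, in which the tool goes at most 41.7 mm and 7.16 degrees, less where a joint would pass 70% of its speed; a pose out of reach is approached as far as the arm can. A call with a number of a shift or a turn outside -1 to 1 is refused whole. A call with a gripper value outside its range is refused whole. The fingers move at their own pace and stop on an object; "newtons" is the grip in N (left out, the last holds). Time passes only in rows, so rows that repeat a pose let the fingers close. It gives the time, the measured TCP pose, the force, the opening and the grip force at its end, in the units of the state.
- env.state(): the state, without advancing time (a new reading comes with each control period).
- viewer.grab_frame(name): name is "scene" or "top" or "wrist"; returns a dict with "pixels" (400x640x3 uint8, red, green, blue), "camera_matrix" (3x3 intrinsics, pixels), "R" (3x3) and "t" (3): a world point X has camera coordinates R X + t; the wrist camera has in their place "mount" (4x4, takes a point from camera to tool coordinates, whose origin is the TCP and whose axes are the flange's). Camera axes: x right, y down, z forward; pixel columns grow to the right and rows downward; lengths in mm; the calibration is good to about 2 mm. A picture is of the moment at which its call begins: read the wrist's pose just before it. There is no depth.
- env.job_done(): hands the job in; it is judged then, once.
Trained networks look in a picture, given as the dict that the camera call returned (one of the last four; its "shot" number tells which), for a name from the list of things; names that differ only in an ending like _2 or _b are one class to them, and where a whole thing is asked for, a point or a joint stands for the part that bears it (a point fixed in the world has none). Each returns a list of dicts, best first, with "score" (0 to 1); they miss things now and then, are a little off and sometimes report something else, mostly with a low value. They report only what shows in the picture. A call takes as long as a camera call. They do not tell look-alikes from the thing itself.
- spotter.trace(picture, query): "mask" (400x640 bool, what is visible of it) and "box" ([centre column, centre row, width, height] in pixels, round what is visible of it).
- spotter.landmark_of(picture, query): "position" ([column, row] in pixels: a listed point, or the origin of a listed thing).
The state is a dict: "time_s": time; "qpos": joint angles; "qvel": joint speeds; "effort": joint torques, N m; "ee_pos": TCP position; "ee_rot": TCP orientation; "force": force on the tool from outside, world axes, zero at the start; "torque": the same for the moment, N m; "gripper_width": finger opening in mm; "gripper_force": force on a finger pad.
Only numpy, scipy, OpenCV 4.12 (cv2) and the standard library are available. Lean on these libraries where they do the work, as an engineer would, in place of code of your own. Each camera call takes 0.05 s, during which the arm holds its last target. There are 200 camera calls.

## Working session

There is one attempt and no reset: what is moved stays moved. The work goes in short steps, Python scripts to look and compute and a tool call to move; the robot and the scene stay as the last step left them, time stands still between calls to the robot, and variables do not carry over. Pictures are saved under pics/ and viewed, at most 13 in all, crops included, and the job is handed in when it is done.

Besides the shell and the picture viewer there is one more tool, called after "Call:" as name(argument=value, ...) on one line, values as JSON. apply_moves: Moves the arm, as the interface text tells. Its arguments: {"type":"object","properties":{"delta_pos":{"type":"array"},"rot":{"type":"array"},"hand":{"type":"array"},"newtons":{"type":"number"}},"required":["delta_pos","rot","hand"]}

```bash
mkdir -p pics; ls; cat > h.py <<'E'
from workcell import env, viewer, spotter
import numpy as np, cv2
from scipy.spatial.transform import Rotation as Rn
def rt(p, st=None):
    if 'mount' in p:
        M=np.array(p['mount']); st=st or env.state()
        A=np.eye(4); A[:3,:3]=Rn.from_euler('xyz',st['ee_rot'],degrees=True).as_matrix(); A[:3,3]=st['ee_pos']
        C=np.linalg.inv(A@M); return C[:3,:3],C[:3,3]
    return np.array(p['R']),np.array(p['t'])
def atz(p,uv,z,st=None):
    R,t=rt(p,st); K=np.array(p['camera_matrix'])
    d=R.T@np.linalg.inv(K)@np.array([uv[0],uv[1],1.]); c=-R.T@t
    return c+d*(z-c[2])/d[2]
def proj(p,X,st=None):
    R,t=rt(p,st); q=np.array(p['camera_matrix'])@(R@np.array(X,float)+t); return q[:2]/q[2]
def save(p,n): cv2.imwrite('pics/'+n,p['pixels'][:,:,::-1])
E
python3 - <<'E'
from h import *
print(env.state(), env.hold_point_z)
Z={'cap_bar':238,'cap':166,'hailer':0,'tray_in':4,'pod_free_seat':17,'pod_used_seat':17,'parked':17,'radio':0,'mug':0,'collar':178.5,'tray':0}
for cam in('top','scene'):
    p=viewer.grab_frame(cam); save(p,cam+'0.png')
    R,t=rt(p); print(cam,(-R.T@t).round())
    for n,z in Z.items():
        for d in spotter.landmark_of(p,n)[:3]: print(n,round(d['score'],2),np.round(d['position']),atz(p,d['position'],z).round(1))
E
```

```text
pics
{'time_s': 0.0, 'qpos': array([ 7.17927583e+01,  1.83491868e+01,  8.97069129e+01,  4.96974344e-04,
        7.20436186e+01, -1.14615176e+00]), 'qvel': array([-0.01602338,  0.08736989, -0.03684089,  0.03687756,  0.02182997,
       -0.04571677]), 'effort': array([-2.86172733e-03, -4.12474179e+01, -2.31977820e+01,  7.22868950e-02,
        4.59645374e-02, -1.55901748e-04]), 'ee_pos': array([168.53864625, 549.20909215, 213.14145342]), 'ee_rot': array([-1.79900311e+02, -2.46704629e-03,  1.62938754e+02]), 'force': array([-0.33739352, -0.19171335, -0.21729497]), 'torque': array([-0.02333871,  0.03031187,  0.02480515]), 'gripper_force': 0.0, 'gripper_width': 91.23822429833024} 18.8
top [ 472.  -27. 1652.]
cap_bar 0.97 [324. 196.] [595.5 -22.4 238. ]
cap_bar 0.96 [316. 131.] [783.3  -5.4 238. ]
cap_bar 0.69 [258. 219.] [536.2 164.8 238. ]
cap 0.95 [315. 133.] [794.4   1.2 166. ]
cap 0.57 [260. 219.] [539.1 169.2 166. ]
cap 0.56 [327. 199.] [593.2 -31.8 166. ]
hailer 0.87 [322. 206.] [583.9 -16.8   0. ]
tray_in 0.57 [411. 240.] [ 467.8 -303.3    4. ]
pod_free_seat 0.83 [218. 264.] [402.5 32
[... 235 characters left out ...]
]
collar 0.68 [389. 163.] [ 697.7 -217.2  178.5]
tray 0.6 [412. 240.] [ 466.7 -307.2    0. ]
scene [1155.  297. 1207.]
cap_bar 0.73 [391. 225.] [645.4 202.  238. ]
cap_bar 0.58 [292. 272.] [864.3  45.1 238. ]
cap 0.77 [389. 237.] [642.  205.9 166. ]
cap 0.73 [321. 190.] [595.5 -20.3 166. ]
cap 0.68 [289. 282.] [870.3  32.  166. ]
hailer 0.85 [323. 217.] [591.9 -20.7   0. ]
tray_in 0.79 [266. 153.] [ 463.4 -308.5    4. ]
pod_free_seat 0.92 [454. 211.] [397.1 335.4  17. ]
pod_used_seat 0.62 [438. 260.] [573.3 347.4  17. ]
parked 0.58 [437. 259.] [571.8 345.6  17. ]
radio 0.97 [241. 223.] [ 725.  -238.6    0. ]
mug 0.6 [400. 309.] [753.2 305.    0. ]
tray 0.66 [264. 155.] [ 470.1 -309.5    0. ]
```

View pics/top0.png

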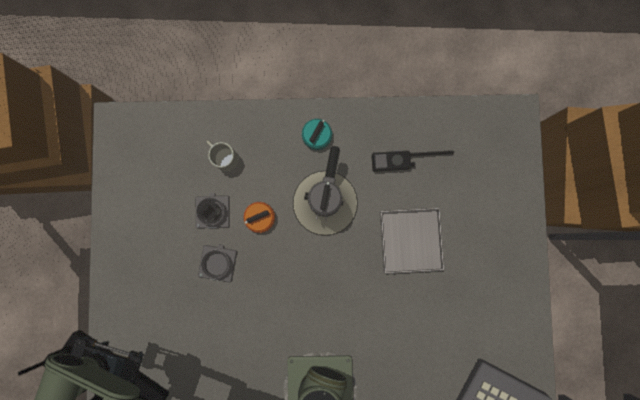

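View pics/scene0.png

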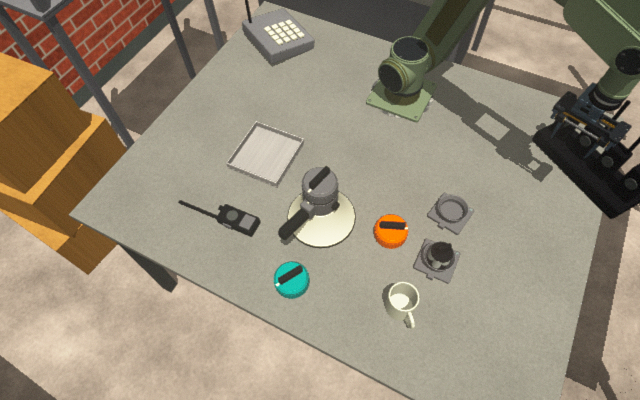

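The top view shows the hailer at about (325,200), with the bar and pistol grip pointing roughly along +x. The orange and turquoise decoys are at (259,217) and (317,134), the tray at (411,240), the empty pod at (217,264) and the used pod at (211,212). The scene view agrees. Next I'll move above the hailer.

Call:
apply_moves(delta_pos=[[0.7, -0.95, 0.25], [0.7, -0.95, 0.25], [0.7, -0.95, 0.25], [0.7, -0.95, 0.25], [0.7, -0.95, 0.25], [0.7, -0.95, 0.25]], rot=[[0, 0, -0.4], [0, 0, -0.4], [0, 0, -0.4], [0, 0, -0.4], [0, 0, -0.4], [0, 0, -0.4]], hand=[1, 1, 1, 1, 1, 1])

```text
time_s: 1.7
ee_pos: [253.6, 434.9, 244.7]
ee_rot: [179.9, -0.0, 128.3]
force: [-0.7, 0.4, -0.4]
gripper_width: 91.4
gripper_force: 0.0
```

Call:
apply_moves(delta_pos=[[0.7, -0.95, 0.25], [0.7, -0.95, 0.25], [0.7, -0.95, 0.25], [0.7, -0.95, 0.25], [0.7, -0.95, 0.25], [0.7, -0.95, 0.25]], rot=[[0, 0, -0.4], [0, 0, -0.4], [0, 0, -0.4], [0, 0, -0.4], [0, 0, -0.4], [0, 0, -0.4]], hand=[1, 1, 1, 1, 1, 1])

```text
time_s: 2.2
ee_pos: [337.3, 321.4, 274.2]
ee_rot: [180.0, -0.0, 94.1]
force: [-0.7, 0.7, 0.3]
gripper_width: 91.4
gripper_force: 0.0
```

Call:
apply_moves(delta_pos=[[0.7, -0.95, 0.25], [0.7, -0.95, 0.25], [0.7, -0.95, 0.25], [0.7, -0.95, 0.25], [0.7, -0.95, 0.25], [0.7, -0.95, 0.25]], rot=[[0, 0, -0.4], [0, 0, -0.4], [0, 0, -0.4], [0, 0, -0.4], [0, 0, -0.4], [0, 0, -0.4]], hand=[1, 1, 1, 1, 1, 1])

```text
time_s: 2.7
ee_pos: [421.1, 207.8, 303.7]
ee_rot: [-180.0, 0.0, 59.9]
force: [-0.2, -0.7, -1.0]
gripper_width: 91.4
gripper_force: 0.0
```

Call:
apply_moves(delta_pos=[[0.7, -0.95, 0.25], [0.7, -0.95, 0.25], [0.7, -0.95, 0.25], [0.7, -0.95, 0.25], [0.7, -0.95, 0.25], [0.7, -0.95, 0.25]], rot=[[0, 0, -0.4], [0, 0, -0.4], [0, 0, -0.4], [0, 0, -0.4], [0, 0, -0.4], [0, 0, -0.4]], hand=[1, 1, 1, 1, 1, 1])

```text
time_s: 3.2
ee_pos: [505.1, 94.2, 333.3]
ee_rot: [-180.0, 0.1, 25.6]
force: [-0.0, 0.3, 0.8]
gripper_width: 91.3
gripper_force: 0.0
```

Call:
apply_moves(delta_pos=[[0.7, -0.95, 0.25], [0.7, -0.95, 0.25], [0.7, -0.95, 0.25], [0.7, -0.95, 0.25], [0.7, -0.95, 0.25], [0.7, -0.95, 0.25]], rot=[[0, 0, -0.4], [0, 0, -0.4], [0, 0, -0.4], [0, 0, -0.4], [0, 0, -0.4], [0, 0, -0.4]], hand=[1, 1, 1, 1, 1, 1])

```text
time_s: 3.7
ee_pos: [589.1, -19.5, 363.0]
ee_rot: [-180.0, 0.1, -8.6]
force: [0.2, 0.5, -0.2]
gripper_width: 91.4
gripper_force: 0.0
```

```bash
python3 - <<'E'
from h import *
st=env.state(); p=viewer.grab_frame('wrist'); save(p,'w1.png')
R,t=rt(p,st); print((-R.T@t).round())
for n,z in (('cap_bar',238),('cap',166),('hailer',0),('collar',178.5)):
    for d in spotter.landmark_of(p,n)[:2]: print(n,d['score'],np.round(d['position']),atz(p,d['position'],z,st).round(1))
    for d in spotter.trace(p,n)[:2]: print('  box',d['score'],d['box'],d['mask'].sum())
E
```

```text
[662. -31. 535.]
cap_bar 0.94 [204. 214.] [587.2 111.5 238. ]
cap_bar 0.81 [324. 191.] [592.1 -24.8 238. ]
  box 0.75 [287.8, 32.6, 65.0, 63.3] 3401
  box 0.65 [326.0, 181.9, 84.7, 81.1] 5307
cap 0.88 [291.  29.] [773.5 -13.2 166. ]
cap 0.79 [219. 202.] [581.6 120.3 166. ]
  box 0.95 [324.2, 181.1, 79.7, 81.9] 5228
  box 0.77 [217.4, 202.9, 59.7, 57.3] 2550
  box 0.82 [322.1, 123.5, 112.7, 164.4] 6626
  box 0.39 [486.0, 57.1, 170.7, 64.9] 3961
  box 0.56 [325.0, 124.2, 114.7, 159.2] 6492
```

View pics/w1.png

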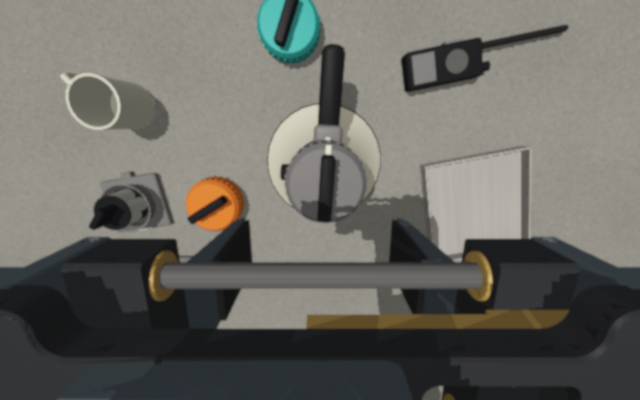

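The wrist view shows the cap drum centred near (325,182). The black bar runs from about (329,155) to (325,220), and the pistol grip lies along (332,50)-(328,125). I'll fit the bar and the cap-top circle.

```bash
cat >> h.py <<'E'
def bar(p,m,z,st=None,thr=45):
    g=p['pixels'].astype(int).max(2); mm=((g<thr)&m).astype(np.uint8)
    n,l,s,c=cv2.connectedComponentsWithStats(mm); i=1+np.argmax(s[1:,4])
    ys,xs=np.where(l==i); r=cv2.minAreaRect(np.c_[xs,ys].astype(np.float32)); b=cv2.boxPoints(r)
    W=np.array([atz(p,q,z,st)[:2] for q in b]); return b.round(),W
def desc(W):
    a,b=W[1]-W[0],W[2]-W[1]
    if np.hypot(*a)<np.hypot(*b): a,b=b,a
    return W.mean(0).round(1),np.hypot(*a).round(1),np.hypot(*b).round(1),np.degrees(np.arctan2(a[1],a[0]))%180
E
python3 - <<'E'
from h import *
st=env.state(); p=viewer.grab_frame('wrist')
m=[d for d in spotter.trace(p,'cap') if abs(d['box'][0]-324)<15 and abs(d['box'][1]-181)<15][0]['mask']
for thr in (35,45,60):
    b,W=bar(p,m,238,st,thr); print(thr,b.tolist(),desc(W))
g=p['pixels'].astype(int).max(2); ys,xs=np.where((g<50)&(np.abs(np.indices(g.shape)[1]-332)<25)&(np.indices(g.shape)[0]<120)&(np.indices(g.shape)[0]>45))
A=atz(p,(np.median(xs[ys<60]),np.median(ys[ys<60])),155,st);B=atz(p,(np.median(xs[ys>100]),np.median(ys[ys>100])),155,st)
print('grip yaw',A,B,np.degrees(np.arctan2(*(A-B)[[1,0]])))
p=viewer.grab_frame('top')
d=[d for d in spotter.trace(p,'cap') if abs(d['box'][0]-325)<8][:1]
for q in d: print(q['box'],[desc(bar(p,q['mask'],238,None,t)[1]) for t in (45,60)])
E
```

```text
35 [[317.0, 219.0], [321.0, 155.0], [334.0, 156.0], [330.0, 220.0]] (array([594.3, -26.9]), np.float64(70.7), np.float64(13.2), np.float64(167.4966464266393))
45 [[317.0, 220.0], [321.0, 155.0], [334.0, 156.0], [330.0, 221.0]] (array([593.9, -26.9]), np.float64(71.7), np.float64(14.0), np.float64(166.91297281466848))
60 [[316.0, 220.0], [321.0, 154.0], [335.0, 155.0], [331.0, 221.0]] (array([594.2, -27.2]), np.float64(73.0), np.float64(15.7), np.float64(166.87715988892901))
grip yaw [743.79456763 -63.09441339 155.        ] [677.82095612 -45.8989463  155.        ] -14.608643628651086
[325.6, 210.0, 28.1, 11.6] [(array([566.3, -19. ]), np.float64(12.6), np.float64(10.1), np.float64(62.35028687999383)), (array([556.4, -26.2]), np.float64(64.7), np.float64(27.5), np.float64(80.19840497056786))]
```

Call:
apply_moves(delta_pos=[[0.04, -0.06, -0.35], [0.04, -0.06, -0.7], [0.04, -0.06, -0.84], [0.04, -0.06, -0.84], [0.04, -0.06, -0.84]], rot=[[0, 0, -0.055], [0, 0, -0.055], [0, 0, -0.055], [0, 0, -0.055], [0, 0, -0.055]], hand=[0.6, 0.6, 0.6, 0.6, 0.6])

```text
time_s: 4.77
ee_pos: [593.4, -27.6, 262.9]
ee_rot: [180.0, 0.1, -13.7]
force: [0.1, 0.4, 0.7]
gripper_width: 60.4
gripper_force: 0.0
```

```bash
python3 - <<'E'
from h import *
st=env.state(); p=viewer.grab_frame('wrist'); save(p,'w2.png'); print(st['ee_pos'],st['ee_rot'],st['gripper_width'])
u=proj(p,[593,-27,238],st);print(u)
for d in spotter.trace(p,'cap')[:3]: print(d['score'],d['box'])
for n in ('cap_bar',):
  for d in spotter.landmark_of(p,n)[:3]: print(d['score'],d['position'],atz(p,d['position'],238,st))
E
```

```text
[593.42352873 -27.57071442 262.86712919] [ 1.79982226e+02  7.84264799e-02 -1.36756178e+01] 60.384322348029706
[318.85855523 227.83611477]
0.9 [259.4, 27.6, 81.3, 55.2]
0.88 [319.2, 205.2, 114.2, 110.1]
0.68 [192.4, 224.3, 67.3, 46.0]
0.79 [316.7, 230.1] [591.63252298 -25.00127928 238.        ]
0.56 [179.8, 252.1] [599.08191354  81.00821868 238.        ]
```

View pics/w2.png

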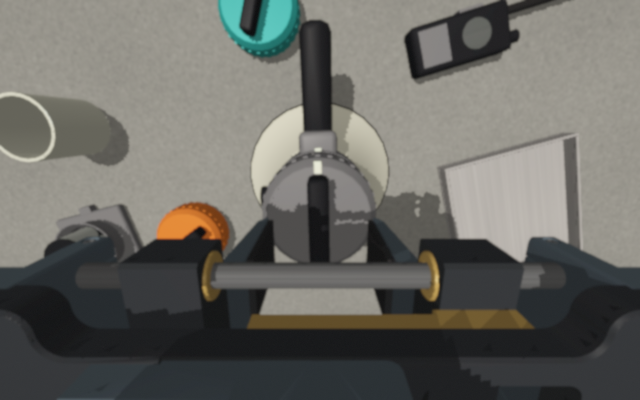

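The bar spans columns 307-331 and is vertical, centred on column 319 between the fingers. I'll descend and grip.

Call:
apply_moves(delta_pos=[[0, 0, -0.2], [0, 0, -0.3], [0, 0, -0.385], [0, 0, -0.385], [0, 0, -0.385], [0, 0, -0.385], [0, 0, -0.385], [0, 0, -0.385], [0, 0, -0.385]], rot=[[0, 0, 0], [0, 0, 0], [0, 0, 0], [0, 0, 0], [0, 0, 0], [0, 0, 0], [0, 0, 0], [0, 0, 0], [0, 0, 0]], hand=[0.6, 0.6, 0.6, 0.6, 0.2, 0.1, 0, 0, 0], newtons=35)

```text
time_s: 5.67
ee_pos: [593.8, -27.5, 217.6]
ee_rot: [-180.0, -0.1, -13.7]
force: [-0.8, -0.9, -0.1]
gripper_width: 24.0
gripper_force: 0.0
```

Call:
apply_moves(delta_pos=[[0, 0, 0], [0, 0, 0], [0, 0, 0]], rot=[[0, 0, 0], [0, 0, 0], [0, 0, 0]], hand=[0, 0, 0])

```text
time_s: 5.92
ee_pos: [593.9, -26.7, 217.3]
ee_rot: [-179.9, -0.0, -13.6]
force: [0.0, 3.1, 1.0]
gripper_width: 15.5
gripper_force: 34.9
```

Call:
apply_moves(delta_pos=[[0, 0, 0], [0, 0, 0], [0, 0, 0], [0, 0, 0], [0, 0, 0], [0, 0, 0], [0, 0, 0], [0, 0, 0], [0, 0, 0], [0, 0, 0]], rot=[[0, 0, 0.05], [0, 0, 0.1], [0, 0, 0.15], [0, 0, 0.2], [0, 0, 0.25], [0, 0, 0.3], [0, 0, 0.35], [0, 0, 0.4], [0, 0, 0.45], [0, 0, 0.5]], hand=[0, 0, 0, 0, 0, 0, 0, 0, 0, 0])

```text
time_s: 6.75
ee_pos: [593.8, -28.0, 217.4]
ee_rot: [179.9, -0.0, 29.5]
force: [0.4, 0.1, 1.3]
gripper_width: 15.6
gripper_force: 35.0
```

Call:
apply_moves(delta_pos=[[0, 0, 0], [0, 0, 0], [0, 0, 0], [0, 0, 0], [0, 0, 0], [0, 0, 0], [0, 0, 0], [0, 0, 0], [0, 0, 0], [0, 0, 0]], rot=[[0, 0, 0.06], [0, 0, 0.12], [0, 0, 0.18], [0, 0, 0.24], [0, 0, 0.3], [0, 0, 0.36], [0, 0, 0.42], [0, 0, 0.48], [0, 0, 0.51], [0, 0, 0.51]], hand=[0, 0, 0, 0, 0, 0, 0, 0, 0, 0])

```text
time_s: 7.58
ee_pos: [594.2, -27.1, 217.7]
ee_rot: [179.9, -0.1, 73.2]
force: [0.7, 2.5, 2.7]
gripper_width: 16.1
gripper_force: 34.9
```

Call:
apply_moves(delta_pos=[[0, 0, 0], [0, 0, 0], [0, 0, 0]], rot=[[0, 0, 0], [0, 0, 0], [0, 0, 0]], hand=[0, 0, 0])

```text
time_s: 7.83
ee_pos: [594.0, -27.1, 217.5]
ee_rot: [179.9, -0.1, 73.1]
force: [1.4, 3.4, 4.3]
gripper_width: 16.0
gripper_force: 34.9
```

```bash
python3 - <<'E'
from h import *
st=env.state(); p=viewer.grab_frame('wrist'); save(p,'w3.png'); print(st['ee_pos'],st['ee_rot'],st['force'],st['torque'])
E
```

```text
[594.03405881 -27.09833338 217.51287776] [ 1.79915237e+02 -5.99550710e-02  7.30942427e+01] [1.36222964 3.35133199 4.30344054] [ 0.57604139 -0.2512433   0.12447069]
```

View pics/w3.png

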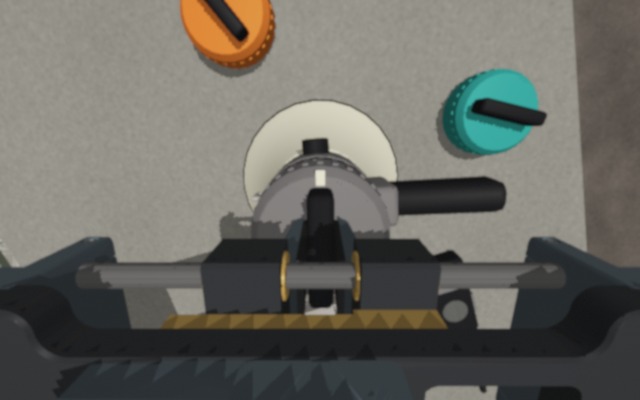

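The cap now stands about square to the pistol grip, which points right to (505,195), and the seal pushes up with 4 N. I'll lift straight up.

Call:
apply_moves(delta_pos=[[0, 0, 0.04], [0, 0, 0.08], [0, 0, 0.12], [0, 0, 0.12]], rot=[[0, 0, 0], [0, 0, 0], [0, 0, 0], [0, 0, 0]], hand=[0, 0, 0, 0])

```text
time_s: 8.22
ee_pos: [593.2, -28.4, 232.1]
ee_rot: [-180.0, 0.1, 73.1]
force: [-0.3, -1.0, -1.6]
gripper_width: 16.2
gripper_force: 34.9
```

Call:
apply_moves(delta_pos=[[0, 0, 0.2], [0, 0, 0.4], [0, 0, 0.6], [0, 0, 0.6]], rot=[[0, 0, 0], [0, 0, 0], [0, 0, 0], [0, 0, 0]], hand=[0, 0, 0, 0])

```text
time_s: 8.55
ee_pos: [594.9, -28.5, 308.9]
ee_rot: [179.5, -0.0, 73.1]
force: [0.6, -0.8, -0.4]
gripper_width: 15.8
gripper_force: 34.9
```

Call:
apply_moves(delta_pos=[[-0.1, -0.2, 0], [-0.2, -0.4, 0], [-0.3, -0.6, 0], [-0.35, -0.78, 0], [-0.35, -0.78, 0]], rot=[[0, 0, 0], [0, 0, 0], [0, 0, 0], [0, 0, 0], [0, 0, 0]], hand=[0, 0, 0, 0, 0])

```text
time_s: 8.97
ee_pos: [549.1, -125.1, 302.7]
ee_rot: [-179.9, 0.2, 72.9]
force: [0.3, 0.2, -2.3]
gripper_width: 15.7
gripper_force: 34.9
```

```bash
python3 - <<'E'
from h import *
st=env.state(); p=viewer.grab_frame('wrist'); print(st['ee_pos'],st['ee_rot'],st['force'])
for n,z in (('collar',178.5),('pack_handle',205),('hailer',0),('tray_in',4)):
    for d in spotter.landmark_of(p,n)[:2]: print(n,d['score'],d['position'],atz(p,d['position'],z,st))
p=viewer.grab_frame('top'); save(p,'top1.png')
for n,z in (('tray_in',4),('collar',178.5),('pack_handle',205),('hailer',0)):
    for d in spotter.landmark_of(p,n)[:2]: print(n,d['score'],d['position'],atz(p,d['position'],z))
E
```

```text
[ 549.12430597 -125.07529843  302.71647431] [-179.88022776    0.23359713   72.89349103] [ 0.30375459  0.1867939  -2.28037494]
pack_handle 0.86 [335.1, 86.4] [592.05650541 -26.49081185 205.        ]
tray_in 0.83 [414.8, 239.8] [ 468.51794147 -317.01749199    4.        ]
tray_in 0.57 [212.0, 211.8] [572.01930702 347.23069557   4.        ]
collar 0.9 [325.0, 199.0] [593.19970074 -26.18156822 178.5       ]
pack_handle 0.75 [325.9, 198.3] [593.00206313 -28.8314331  205.        ]
hailer 0.64 [325.4, 205.2] [587.34798925 -27.07984965   0.        ]
```

Call:
apply_moves(delta_pos=[[-0.1, -0.2, 0], [-0.2, -0.4, 0], [-0.3, -0.6, 0], [-0.36, -0.78, 0], [-0.36, -0.78, 0]], rot=[[0, 0, 0], [0, 0, 0], [0, 0, 0], [0, 0, 0], [0, 0, 0]], hand=[0, 0, 0, 0, 0])

```text
time_s: 9.88
ee_pos: [507.1, -217.9, 303.4]
ee_rot: [180.0, 0.2, 72.9]
force: [0.2, 0.2, -1.6]
gripper_width: 15.6
gripper_force: 34.9
```

Call:
apply_moves(delta_pos=[[-0.1, -0.2, -0.2], [-0.2, -0.4, -0.4], [-0.3, -0.6, -0.6], [-0.36, -0.76, -0.8], [-0.36, -0.76, -1], [-0.36, -0.76, -1]], rot=[[0, 0, 0], [0, 0, 0], [0, 0, 0], [0, 0, 0], [0, 0, 0], [0, 0, 0]], hand=[0, 0, 0, 0, 0, 0])

```text
time_s: 10.38
ee_pos: [462.4, -304.5, 178.6]
ee_rot: [-179.5, -0.2, 73.0]
force: [-0.6, -0.2, -1.9]
gripper_width: 16.1
gripper_force: 34.9
```

Call:
apply_moves(delta_pos=[[0, 0, -0.25], [0, 0, -0.5], [0, 0, -0.7], [0, 0, -0.8], [0, 0, -0.8], [0, 0, -0.8]], rot=[[0, 0, 0], [0, 0, 0], [0, 0, 0], [0, 0, 0], [0, 0, 0], [0, 0, 0]], hand=[0, 0, 0, 0, 0, 0])

```text
time_s: 10.88
ee_pos: [466.2, -305.5, 88.2]
ee_rot: [180.0, -0.0, 73.2]
force: [-0.2, 0.3, -0.6]
gripper_width: 16.0
gripper_force: 34.9
```

Call:
apply_moves(delta_pos=[[0, 0, -0.1], [0, 0, -0.18], [0, 0, -0.22], [0, 0, -0.24], [0, 0, -0.26], [0, 0, -0.27], [0, 0, -0.27]], rot=[[0, 0, 0], [0, 0, 0], [0, 0, 0], [0, 0, 0], [0, 0, 0], [0, 0, 0], [0, 0, 0]], hand=[0, 0, 0, 0, 0, 0, 0])

```text
time_s: 11.47
ee_pos: [465.4, -306.1, 55.4]
ee_rot: [180.0, 0.0, 73.1]
force: [-0.8, 0.5, -1.1]
gripper_width: 15.7
gripper_force: 35.0
```

Call:
apply_moves(delta_pos=[[0, 0, -0.01], [0, 0, -0.02], [0, 0, -0.02], [0, 0, -0.02]], rot=[[0, 0, 0], [0, 0, 0], [0, 0, 0], [0, 0, 0]], hand=[0, 0, 0, 0])

```text
time_s: 11.8
ee_pos: [465.4, -306.1, 55.2]
ee_rot: [179.9, 0.0, 73.1]
force: [-4.0, 2.8, 13.4]
gripper_width: 15.7
gripper_force: 35.0
```

Contact at 13 N, so the cap is on the tray floor. I'll release it and rise.

Call:
apply_moves(delta_pos=[[0, 0, 0.015], [0, 0, 0.015], [0, 0, 0.015], [0, 0, 0.015], [0, 0, 0.015], [0, 0, 0.015]], rot=[[0, 0, 0], [0, 0, 0], [0, 0, 0], [0, 0, 0], [0, 0, 0], [0, 0, 0]], hand=[0.2, 0.5, 0.5, 0.5, 0.5, 0.5])

```text
time_s: 12.3
ee_pos: [465.1, -305.9, 54.1]
ee_rot: [-180.0, -0.0, 73.1]
force: [-1.2, 1.3, -0.0]
gripper_width: 45.1
gripper_force: 0.0
```

Call:
apply_moves(delta_pos=[[0, 0, 0.1], [0, 0, 0.3], [0, 0, 0.6], [0, 0, 0.9], [0, 0, 0.95], [0, 0, 0.95]], rot=[[0, 0, 0], [0, 0, 0], [0, 0, 0], [0, 0, 0], [0, 0, 0], [0, 0, 0]], hand=[0.5, 0.5, 0.5, 0.5, 0.6, 0.6])

```text
time_s: 12.8
ee_pos: [466.7, -306.9, 171.3]
ee_rot: [179.6, 0.1, 73.1]
force: [-0.1, 0.6, 0.1]
gripper_width: 53.9
gripper_force: 0.0
```

Call:
apply_moves(delta_pos=[[0.1, 0.2, 0.3], [0.2, 0.5, 0.6], [0.4, 0.75, 0.9], [0.4, 0.9, 1], [0.4, 0.9, 1]], rot=[[0, 0, 0], [0, 0, 0], [0, 0, 0], [0, 0, 0], [0, 0, 0]], hand=[0.6, 0.6, 0.6, 0.6, 0.6])

```text
time_s: 13.22
ee_pos: [516.2, -194.4, 291.9]
ee_rot: [179.6, -0.1, 73.4]
force: [-0.1, -1.0, 0.4]
gripper_width: 54.7
gripper_force: 0.0
```

Call:
apply_moves(delta_pos=[[0.1, 0.2, 0.2], [0.2, 0.5, 0.5], [0.3, 0.7, 0.5], [0.3, 0.7, 0.5], [0.3, 0.7, 0.5]], rot=[[0, 0, 0], [0, 0, 0], [0, 0, 0], [0, 0, 0], [0, 0, 0]], hand=[0.6, 0.6, 0.6, 0.6, 0.6])

```text
time_s: 13.63
ee_pos: [549.2, -113.0, 346.4]
ee_rot: [-179.8, 0.0, 73.3]
force: [0.5, -0.8, -0.6]
gripper_width: 54.8
gripper_force: 0.0
```

```bash
python3 - <<'E'
from h import *
st=env.state(); p=viewer.grab_frame('wrist'); print(st['ee_pos'],st['ee_rot'],st['force'])
save(p,'w4.png')
for n,z in (('collar',178.5),('pack_handle',205),('cap_bar',76),('cap',4)):
    for d in spotter.landmark_of(p,n)[:3]: print(n,d['score'],d['position'],atz(p,d['position'],z,st))
q=viewer.grab_frame('top')
for n,z in (('pack_handle',205),('cap',4),('cap_bar',76),('pod_free_seat',17)):
    for d in spotter.landmark_of(q,n)[:4]: print(n,d['score'],d['position'],atz(q,d['position'],z))
E
```

```text
[ 549.19480978 -113.04878976  346.43439703] [-1.79838494e+02  4.96376847e-02  7.32813317e+01] [ 0.53311296 -0.81882731 -0.55799763]
pack_handle 0.85 [337.8, 103.0] [593.26644164 -25.83358766 205.        ]
cap_bar 0.8 [480.5, 46.0] [817.31492443  -4.1902287   76.        ]
cap_bar 0.62 [304.2, 289.1] [ 459.48858231 -305.31326384   76.        ]
cap_bar 0.34 [332.8, 107.0] [594.21047825 -22.64681019  76.        ]
cap 0.84 [459.4, 55.6] [822.03381075  -2.35941635   4.        ]
cap 0.62 [308.5, 269.1] [ 463.94616644 -306.6371045     4.        ]
pack_handle 0.78 [326.8, 199.0] [590.92112738 -31.39937657 205.        ]
cap 0.83 [259.9, 216.6] [553.3644379  189.16601083   4.        ]
cap 0.77 [315.8, 133.0] [8.29158569e+02 5.58860083e-01 4.00000000e+00]
cap 0.64 [412.2, 240.8] [ 465.41290161 -308.43077401    4.        ]
cap_bar 0.97 [259.9, 216.3] [550.74423915 179.73585481  76.        ]
cap_bar 0.63 [412.1, 242.4] [ 460.72160307 -295.6397054    76.        ]
cap_bar 0.58 [210.2, 212.0] [567.11018104 336.59076048  76.        ]
pod_free_seat 0.87 [215.6, 263.6] [402.91532858 332.1967163   17.        ]
pod_free_seat 0.36 [210.9, 210.7] [574.89767315 347.89900853  17.        ]
```

View pics/w4.png

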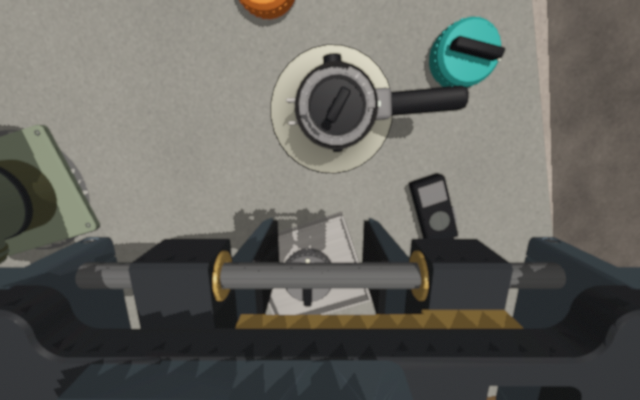

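The cap stands in the tray at (308,285). The pack handle shows in the mouth, running from about (346,89) to (330,122).

```bash
python3 - <<'E'
from h import *
st=env.state(); p=viewer.grab_frame('wrist')
A=atz(p,(346,89),205,st);B=atz(p,(330,122),205,st);print(A,B,np.degrees(np.arctan2(*(A-B)[[1,0]])),(A+B)/2,np.hypot(*(A-B)[:2]))
c=p['pixels'][75:145,290:385,::-1]; c=cv2.convertScaleAbs(cv2.resize(c,None,fx=6,fy=6,interpolation=cv2.INTER_CUBIC),alpha=2.5); cv2.imwrite('pics/c4.png',c)
E
```

```text
[605.93272607 -16.39851181 205.        ] [580.45066911 -43.45345373 205.        ] 46.71484402304353 [593.19169759 -29.92598277 205.        ] 37.16591327222546
```

View pics/c4.png

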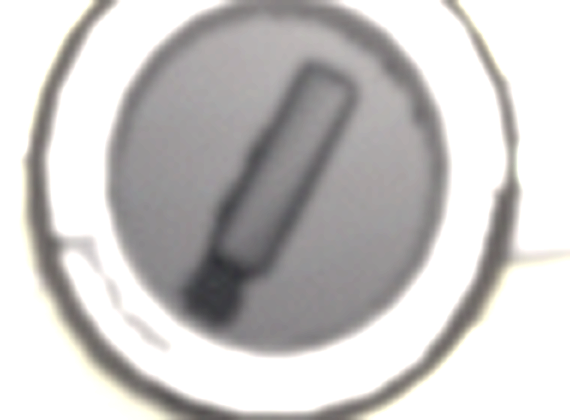

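The enhanced crop shows the handle's top face from (334,76) to (242,262), with the dark end face below it.

```bash
python3 - <<'E'
from h import *
st=env.state(); p=viewer.grab_frame('wrist')
f=lambda u,v:(290+u/6,75+v/6)
A=atz(p,f(334,76),205,st);B=atz(p,f(242,262),205,st);print(A,B,np.degrees(np.arctan2(*(A-B)[[1,0]])),(A+B)/2,np.hypot(*(A-B)[:2]))
print(atz(p,f(278,180),168,st),st['ee_pos'],st['qpos'])
E
```

```text
[605.98900657 -14.90183172 205.        ] [581.80904525 -40.11883872 205.        ] 46.2026975519522 [593.89902591 -27.51033522 205.        ] 34.93662794276119
[594.50498293 -26.92008074 168.        ] [ 548.96281744 -114.27037651  348.33833931] [-1.29321607e+01  1.40768878e+01  7.66279830e+01 -2.66938516e-03
  8.92927544e+01  3.97770381e+00]
```

Call:
apply_moves(delta_pos=[[0.2, 0.35, 0], [0.375, 0.7, 0], [0.375, 0.725, -0.3], [0.375, 0.725, -0.6], [0.375, 0.725, -0.9], [0.375, 0.725, -0.9], [0.375, 0.725, -0.9]], rot=[[0, 0, -0.08], [0, 0, -0.16], [0, 0, -0.24], [0, 0, -0.317], [0, 0, -0.317], [0, 0, -0.317], [0, 0, -0.317]], hand=[0.45, 0.45, 0.45, 0.45, 0.45, 0.45, 0.45])

```text
time_s: 14.82
ee_pos: [593.3, -26.8, 239.3]
ee_rot: [-179.8, 0.1, 45.9]
force: [0.3, 0.2, 0.7]
gripper_width: 41.1
gripper_force: 0.0
```

```bash
python3 - <<'E'
from h import *
st=env.state(); p=viewer.grab_frame('wrist'); print(st['ee_pos'],st['ee_rot'])
save(p,'w5.png'); print(proj(p,[594,-27.3,205],st))
for d in spotter.landmark_of(p,'pack_handle')[:2]: print(d['score'],d['position'],atz(p,d['position'],205,st))
u,v=map(int,proj(p,[594,-27.3,205],st)); u0=max(u-80,0);v0=v-70
c=cv2.convertScaleAbs(cv2.resize(p['pixels'][v0:v0+100,u0:u0+160,::-1],None,fx=5,fy=5,interpolation=cv2.INTER_CUBIC),alpha=2.5);cv2.imwrite('pics/c5.png',c);print(u0,v0)
E
```

```text
[593.33219033 -26.79042928 239.3101441 ] [-1.79839204e+02  1.42577504e-01  4.59117172e+01]
[322.37439046 222.73864604]
0.6 [320.8, 225.5] [591.52878013 -28.08856133 205.        ]
242 152
```

View pics/c5.png

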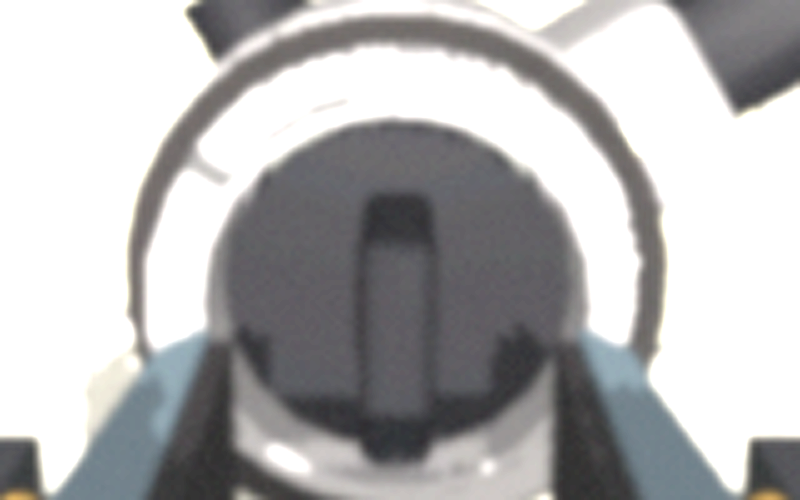

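The handle is vertical in the view and centred between the fingers at column 398 of the crop. I'll descend and grip.

Call:
apply_moves(delta_pos=[[0, 0, -0.2], [0, 0, -0.35], [0, 0, -0.42], [0, 0, -0.47], [0, 0, -0.47], [0, 0, -0.47], [0, 0, -0.47], [0, 0, -0.47]], rot=[[0, 0, 0], [0, 0, 0], [0, 0, 0], [0, 0, 0], [0, 0, 0], [0, 0, 0], [0, 0, 0], [0, 0, 0]], hand=[0.45, 0.45, 0.45, 0.45, 0.3, 0.2, 0.1, 0], newtons=30)

```text
time_s: 15.58
ee_pos: [594.9, -27.0, 185.2]
ee_rot: [179.9, -0.1, 45.9]
force: [0.5, 0.4, -0.7]
gripper_width: 16.9
gripper_force: 0.0
```

Call:
apply_moves(delta_pos=[[0, 0, 0], [0, 0, 0], [0, 0, 0], [0, 0, 0], [0, 0, 0]], rot=[[0, 0, 0], [0, 0, 0], [0, 0, 0], [0, 0, 0], [0, 0, 0]], hand=[0, 0, 0, 0, 0])

```text
time_s: 16.0
ee_pos: [594.5, -26.8, 184.8]
ee_rot: [179.9, -0.1, 45.9]
force: [-0.8, 0.8, 5.7]
gripper_width: 11.7
gripper_force: 30.0
```

Call:
apply_moves(delta_pos=[[0, 0, 0.06], [0, 0, 0.12], [0, 0, 0.18], [0, 0, 0.18]], rot=[[0, 0, 0], [0, 0, 0], [0, 0, 0], [0, 0, 0]], hand=[0, 0, 0, 0], newtons=40)

```text
time_s: 16.33
ee_pos: [595.0, -27.0, 207.0]
ee_rot: [179.9, -0.1, 45.9]
force: [0.8, -0.5, -2.5]
gripper_width: 11.9
gripper_force: 40.0
```

Call:
apply_moves(delta_pos=[[0, 0, 0.12], [0, 0, 0.24], [0, 0, 0.36], [0, 0, 0.48], [0, 0, 0.65], [0, 0, 0.85], [0, 0, 0.9], [0, 0, 0.9]], rot=[[0, 0, 0], [0, 0, 0], [0, 0, 0], [0, 0, 0], [0, 0, 0], [0, 0, 0], [0, 0, 0], [0, 0, 0]], hand=[0, 0, 0, 0, 0, 0, 0, 0])

```text
time_s: 17.0
ee_pos: [595.0, -27.0, 315.4]
ee_rot: [179.8, -0.2, 45.9]
force: [0.1, 0.4, -3.2]
gripper_width: 11.7
gripper_force: 40.0
```

```bash
python3 - <<'E'
from h import *
for cam in('top','scene'):
    p=viewer.grab_frame(cam)
    for n,z in (('pod_free_seat',17),('hailer',0),('pod_used_seat',17)):
        for d in spotter.landmark_of(p,n)[:2]: print(cam,n,round(d['score'],2),d['position'],atz(p,d['position'],z).round(1))
    for d in spotter.trace(p,'pod_free_seat')[:3]: print(d['score'],d['box'])
E
```

```text
top pod_free_seat 0.79 [215.0, 262.8] [405.5 334.2  17. ]
top hailer 0.86 [325.4, 205.6] [586.  -27.1   0. ]
top hailer 0.26 [218.6, 262.1] [406.9 326.1   0. ]
top pod_used_seat 0.84 [211.0, 213.0] [567.4 347.6  17. ]
top pod_used_seat 0.52 [415.8, 241.4] [ 463.3 -317.8   17. ]
0.91 [218.8, 263.2, 38.2, 37.0]
scene pod_free_seat 0.9 [452.1, 211.3] [399.5 331.4  17. ]
scene hailer 0.68 [321.2, 220.5] [604.5 -19.8   0. ]
scene pod_used_seat 0.87 [439.1, 259.4] [569.6 350.6  17. ]
0.84 [451.6, 211.9, 43.9, 38.7]
```

Call:
apply_moves(delta_pos=[[-0.1, 0.2, 0], [-0.2, 0.4, 0], [-0.38, 0.7, 0], [-0.38, 0.7, 0], [-0.38, 0.7, 0]], rot=[[0, 0, 0.07], [0, 0, 0.14], [0, 0, 0.21], [0, 0, 0.28], [0, 0, 0.28]], hand=[0, 0, 0, 0, 0])

```text
time_s: 17.92
ee_pos: [547.7, 58.6, 314.0]
ee_rot: [180.0, -0.0, 70.2]
force: [1.3, 0.3, -3.0]
gripper_width: 11.4
gripper_force: 40.0
```

Call:
apply_moves(delta_pos=[[-0.1, 0.2, 0], [-0.2, 0.4, 0], [-0.38, 0.7, 0], [-0.38, 0.7, 0], [-0.38, 0.7, 0]], rot=[[0, 0, 0.07], [0, 0, 0.14], [0, 0, 0.21], [0, 0, 0.28], [0, 0, 0.28]], hand=[0, 0, 0, 0, 0])

```text
time_s: 18.33
ee_pos: [502.8, 141.8, 313.7]
ee_rot: [179.9, 0.0, 94.1]
force: [0.0, -1.1, -3.2]
gripper_width: 12.0
gripper_force: 40.0
```

Call:
apply_moves(delta_pos=[[-0.1, 0.2, 0], [-0.2, 0.4, -0.1], [-0.38, 0.7, -0.3], [-0.38, 0.7, -0.4], [-0.38, 0.7, -0.4], [-0.38, 0.7, -0.4]], rot=[[0, 0, 0.07], [0, 0, 0.14], [0, 0, 0.21], [0, 0, 0.28], [0, 0, 0.28], [0, 0, 0.28]], hand=[0, 0, 0, 0, 0, 0])

```text
time_s: 18.83
ee_pos: [458.2, 224.0, 265.2]
ee_rot: [-179.9, 0.1, 117.7]
force: [0.4, -0.4, -2.0]
gripper_width: 11.9
gripper_force: 40.0
```

```bash
python3 - <<'E'
from h import *
st=env.state(); p=viewer.grab_frame('wrist'); print(st['ee_pos'],st['ee_rot'],st['force']); save(p,'w6.png')
for n,z in (('pod_free_seat',17),('pod_used_seat',17)):
    for d in spotter.landmark_of(p,n)[:2]: print(n,round(d['score'],2),d['position'],atz(p,d['position'],z,st).round(1))
for X in ([402,331,17],[402,331,44]): print(proj(p,X,st))
E
```

```text
[458.16253257 223.99927541 265.1840831 ] [-1.79941810e+02  8.43155440e-02  1.17723548e+02] [ 0.43964939 -0.41126437 -2.03364064]
pod_free_seat 0.87 [319.2, 93.9] [401.3 325.8  17. ]
[321.3869887   90.62053778]
[321.44209076  88.23679827]
```

View pics/w6.png

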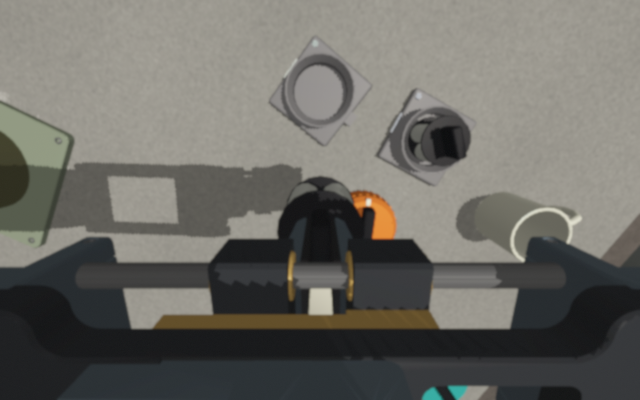

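The wrist view shows the empty pod with its cup centred near (319,92), the used pod at (428,138), and the pack in the gripper at (320,210).

```bash
python3 - <<'E'
from h import *
st=env.state(); p=viewer.grab_frame('wrist')
for d in [[318.5,92]]: print('rim',atz(p,d,44,st))
print('floor',atz(p,(319.5,92.5),17,st))
g=cv2.GaussianBlur(cv2.cvtColor(p['pixels'],cv2.COLOR_RGB2GRAY),(3,3),0)
for lo in (8,5,12):
    m=np.zeros((402,642),np.uint8); f=g.copy(); _,_,_,r=cv2.floodFill(f,m,(319,92),255,lo,lo,cv2.FLOODFILL_FIXED_RANGE)
    k=m[1:-1,1:-1]; c=max(cv2.findContours(k,0,1)[0],key=cv2.contourArea); e=cv2.fitEllipse(cv2.convexHull(c)); print(lo,k.sum(),e,atz(p,e[0],17,st))
print(st['ee_pos'])
E
```

```text
rim [402.14034655 325.91252233  44.        ]
floor [402.30478862 328.43375066  17.        ]
8 1838 ((317.2106628417969, 92.42259216308594), (45.23554992675781, 51.357643127441406), 171.89515686035156) [399.40401141 327.02161594  17.        ]
5 1784 ((317.3847351074219, 92.3066177368164), (44.54940414428711, 50.60091781616211), 172.45521545410156) [399.55010377 327.2713854   17.        ]
12 1894 ((317.107421875, 92.45431518554688), (46.09534454345703, 52.120670318603516), 174.24758911132812) [399.2947152 326.9167782  17.       ]
[459.08764252 224.17891794 266.84110219]
```

Call:
apply_moves(delta_pos=[[-0.12, 0.22, 0], [-0.24, 0.44, 0], [-0.36, 0.65, 0], [-0.48, 0.86, -0.1], [-0.48, 0.86, -0.35], [-0.48, 0.86, -0.6], [-0.48, 0.86, -0.8], [-0.48, 0.86, -0.8], [-0.48, 0.86, -0.8]], rot=[[0, 0, 0], [0, 0, 0], [0, 0, 0], [0, 0, 0], [0, 0, 0], [0, 0, 0], [0, 0, 0], [0, 0, 0], [0, 0, 0]], hand=[0, 0, 0, 0, 0, 0, 0, 0, 0])

```text
time_s: 19.78
ee_pos: [400.2, 327.8, 169.7]
ee_rot: [-180.0, 0.0, 118.0]
force: [0.1, -0.2, -2.4]
gripper_width: 11.7
gripper_force: 40.0
```

```bash
python3 - <<'E'
from h import *
st=env.state(); p=viewer.grab_frame('wrist'); print(st['ee_pos'],st['ee_rot'])
q=p['pixels'][40:320,130:510,::-1]; cv2.imwrite('pics/c7.png',cv2.convertScaleAbs(cv2.resize(q,None,fx=2,fy=2),alpha=1.8))
E
```

```text
[400.23138938 327.81374831 169.69620794] [-1.79952010e+02  2.13113162e-02  1.17957877e+02]
```

View pics/c7.png

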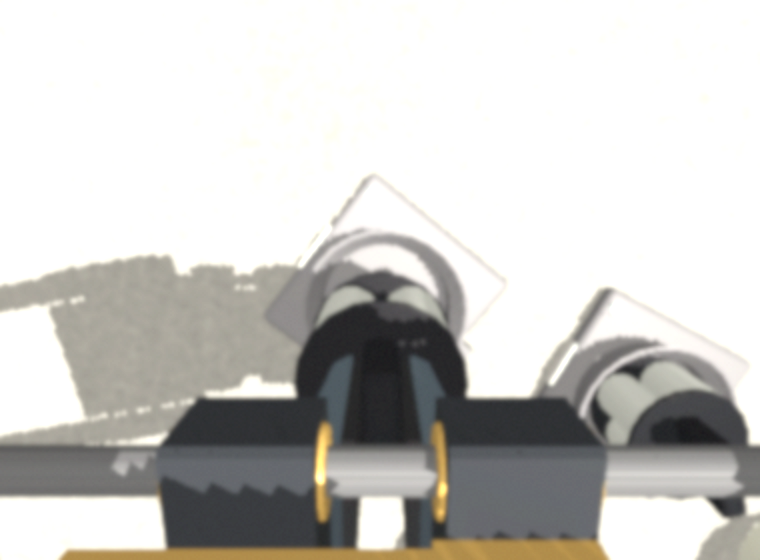

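The pack (about 297-467, centre 382) lines up sideways with the cup (303-463, centre 383). I'll lower it.

Call:
apply_moves(delta_pos=[[0, 0, -0.12], [0, 0, -0.22], [0, 0, -0.3], [0, 0, -0.37], [0, 0, -0.43], [0, 0, -0.49], [0, 0, -0.54], [0, 0, -0.59], [0, 0, -0.59]], rot=[[0, 0, 0], [0, 0, 0], [0, 0, 0], [0, 0, 0], [0, 0, 0], [0, 0, 0], [0, 0, 0], [0, 0, 0], [0, 0, 0]], hand=[0, 0, 0, 0, 0, 0, 0, 0, 0])

```text
time_s: 20.58
ee_pos: [399.2, 327.9, 97.6]
ee_rot: [-179.9, 0.0, 118.1]
force: [0.1, -0.7, -3.6]
gripper_width: 11.9
gripper_force: 40.0
```

Call:
apply_moves(delta_pos=[[0, 0, -0.015], [0, 0, -0.03], [0, 0, -0.04], [0, 0, -0.04], [0, 0, -0.04]], rot=[[0, 0, 0], [0, 0, 0], [0, 0, 0], [0, 0, 0], [0, 0, 0]], hand=[0, 0, 0, 0, 0])

```text
time_s: 21.0
ee_pos: [399.8, 328.4, 94.1]
ee_rot: [180.0, -0.0, 118.1]
force: [0.0, 0.5, -2.5]
gripper_width: 12.2
gripper_force: 40.0
```

Call:
apply_moves(delta_pos=[[0, 0, -0.01], [0, 0, -0.02], [0, 0, -0.025], [0, 0, -0.025], [0, 0, -0.025]], rot=[[0, 0, 0], [0, 0, 0], [0, 0, 0], [0, 0, 0], [0, 0, 0]], hand=[0, 0, 0, 0, 0])

```text
time_s: 21.42
ee_pos: [399.9, 328.6, 91.9]
ee_rot: [179.9, -0.0, 118.1]
force: [-2.0, -1.3, 5.8]
gripper_width: 12.0
gripper_force: 40.0
```

Contact came at 91.9, as predicted for fully home. I'll release and retreat.

Call:
apply_moves(delta_pos=[[0, 0, 0], [0, 0, 0], [0, 0, 0], [0, 0, 0], [0, 0, 0], [0, 0, 0]], rot=[[0, 0, 0], [0, 0, 0], [0, 0, 0], [0, 0, 0], [0, 0, 0], [0, 0, 0]], hand=[0.2, 0.4, 0.4, 0.4, 0.4, 0.4])

```text
time_s: 21.92
ee_pos: [399.7, 328.3, 90.9]
ee_rot: [180.0, 0.0, 118.1]
force: [-0.6, 0.6, 0.2]
gripper_width: 36.6
gripper_force: 0.0
```

Call:
apply_moves(delta_pos=[[0, 0, 0.1], [0, 0, 0.3], [0, 0, 0.6], [0, 0, 0.9], [0, 0, 0.9]], rot=[[0, 0, 0], [0, 0, 0], [0, 0, 0], [0, 0, 0], [0, 0, 0]], hand=[0.4, 0.4, 0.4, 0.4, 0.4])

```text
time_s: 22.33
ee_pos: [403.0, 330.9, 205.9]
ee_rot: [179.2, -0.1, 118.1]
force: [1.5, 0.5, 0.3]
gripper_width: 36.7
gripper_force: 0.0
```

Call:
apply_moves(delta_pos=[[0.1, -0.3, 0.2], [0.2, -0.6, 0.4], [0.3, -0.9, 0.5], [0.3, -0.9, 0.5], [0.3, -0.9, 0.5]], rot=[[0, 0, 0], [0, 0, 0], [0, 0, 0], [0, 0, 0], [0, 0, 0]], hand=[0.4, 0.4, 0.4, 0.4, 0.4])

```text
time_s: 22.75
ee_pos: [436.7, 218.9, 259.9]
ee_rot: [179.8, 0.0, 117.9]
force: [-0.2, 0.2, 0.3]
gripper_width: 36.3
gripper_force: 0.0
```

```bash
python3 - <<'E'
from h import *
st=env.state(); p=viewer.grab_frame('wrist'); print(st['ee_pos'],st['ee_rot'],st['force'])
for n,z in (('pack_handle',112),('pack',17),('pod_free_seat',17)):
    for d in spotter.landmark_of(p,n)[:2]: print(n,round(d['score'],2),d['position'],atz(p,d['position'],z,st).round(1))
q=p['pixels'][0:240,200:520,::-1]; cv2.imwrite('pics/c8.png',cv2.convertScaleAbs(cv2.resize(q,None,fx=2.4,fy=2.4),alpha=1.5))
E
```

```text
[436.70405735 218.93868508 259.89820606] [1.79849123e+02 6.35496455e-03 1.17859183e+02] [-0.24054432  0.21906862  0.30072984]
pack_handle 0.98 [335.9, 85.5] [396.7 328.3 112. ]
pack 0.89 [332.3, 96.7] [398.3 326.1  17. ]
```

View pics/c8.png

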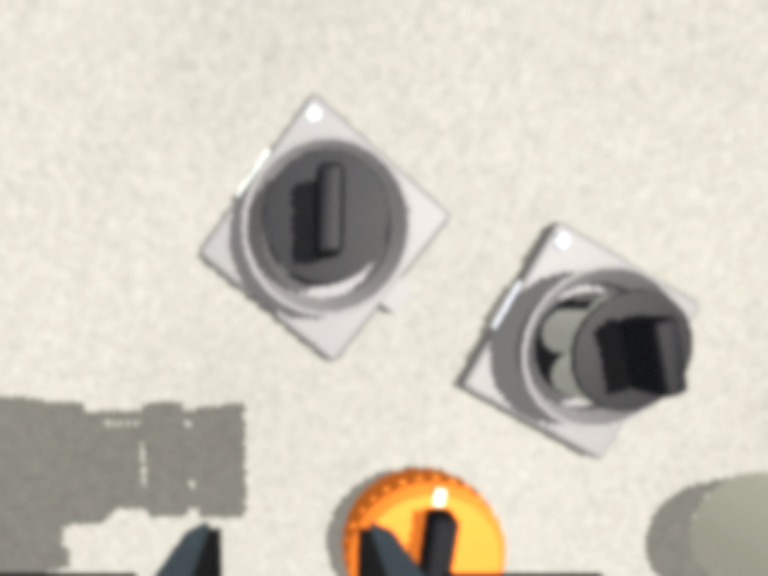

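The pack stands upright in its cup at about (325,215) in the crop. The cap was earlier seen standing in the tray, and the arm is clear. I'll hand in now.

```bash
python3 -c "
from h import *
print(env.job_done())"
```

```text
the job is handed in; nothing more can be done
None
```

I handed the job in at about 23 s of the 58 s allowed: the cap is in the tray bar up, the battery pack stands in the empty charging pod, and the loudhailer was upright where it started when last checked; the hand-in returned no verdict.

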